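# Open the wash basket's gate and hold it wide

### The job

The wash basket of finished fittings is to be emptied through its gate. Lift the loose lid off by its knob and set it down flat on the bench without dropping it; then release the two catches by squeezing each one's sliding tab up to its fixed lug, the safety catch at the corner first and then the main catch beside the gate; then swing the gate out past its detent until it stands at least square to the front, and finish while still holding it wide open against its closing spring. Leave the fittings in the basket and the things on the bench where they are.

Things in the scene. Friction and masses are not known exactly. Their poses are not given: they have to be found in the camera images.
- tote: Wash basket of perforated stainless sheet, 170 (x) x 270 (y) x 130 mm high, bolted down. Origin: centre of its underside, on the bench. +x points out of its front (gate side, away from the robot), +y along the front towards the hinge, z up. Inner floor z 16, rim z 130. 'Of the basket' below: this frame, mm. Front: y -135 to -29 fixed panel with the catches outside it, y -25 to 125 the gate.
- lid: Loose perforated steel lid, 176 x 282 mm, about 0.5 kg, lying on the rim. Origin: under its middle, level with the lower edges of its ribs and lip (z 120 mm on the basket, 0 when flat on the bench); top face 14 mm higher. Axes as the basket's. A lip on its +x edge hooks 6 mm down outside the gate and blocks it: lift it straight up by 15 mm or more first; ribs sit inside the rim with 4 mm play.
- lid_knob: The lid's black knob, fixed on its middle. Origin: centre of its gripping part: round, 30 mm across, 38 mm above the lid's origin (z 158 mm of the basket while the lid is on). The knob's top is 12 mm higher; the 30 mm part is 16 mm high, above an 18 mm neck.
- safety_catch (a joint): Travel of the safety catch in m: 0 locked, 0.016 fully drawn; released from 0.012 on. Slides along the basket's +x (outward) and stays where it is left (friction about 4 N). While locked, its short bolt stands behind the tail of the main bolt, which then moves only about 4 mm. May start up to 2 mm drawn.
- safety_tab (a point): Safety catch's upright sliding tab, at the front corner away from the hinge. Point: middle of the tab's inner face (towards the basket), z 148, at x 89, y -120 of the basket when locked. Plate 6 mm thick (x), 18 wide, top z 165. Pinch along the basket's x with its lug: 36 mm over both outer faces when locked, 20 fully squeezed. The inner finger passes over the rim: keep fingertips above z 131.
- safety_lug: Fixed lug of the safety catch: upright steel plate 6 mm thick (x), 18 mm wide, outside the tab; its outer face lies at x 125, y -120 of the basket, top at z 165 mm. (Origin: same as the basket's.)
- main_catch (a joint): Travel of the main catch in m: 0 locked, 0.016 fully drawn; the gate is free from 0.012 on. Slides along the basket's -y, away from the gate, and stays where it is left (friction about 4 N). Its bolt lies across the gate's free edge, outside it. May start up to 2 mm drawn.
- main_tab (a point): Main catch's upright sliding tab beside the gate's free edge. Point: middle of the tab's outer face (towards the gate), z 148, at x 102.5, y -30 of the basket when locked. Plate 6 mm thick (y), 20 wide (x), top z 165. Pinch along the basket's y with its lug: 36 mm over both outer faces when locked, 20 fully squeezed. Below z 112 its bolt runs along the front.
- main_lug: Fixed lug of the main catch: upright steel plate 6 mm thick (y), 27 mm wide, its outer face (away from the gate) at y -66, x 86 to 113 of the basket, top at z 165 mm. (Origin: same as the basket's.)
- gate (a joint): Gate angle in rad: 0 shut, 1.57 square to the front, stop at 1.75. Upright hinge at the basket's +y side; the free edge moves out along +x. A closing spring draws it back (0.15 to 0.4 Nm, about 3 N at the pull when wide); a sprung ball in the sill is its detent, 0.3 to 0.7 rad (up to about 10 N more at the pull). Let go when wide it falls back to the detent; before the detent it shuts.
- pull (a point): On the axis of the gate's pull, an upright round steel bar 12 mm in diameter, 34 mm out from the gate's sheet and 107 mm from the hinge along the gate; 14 mm below the bar's top (z 128; bar spans z 50 to 142). Two 8 mm studs at z 58 and 112 join it to the gate. Pinch it from above along the gate's plane; it is round, so it can turn between the fingers.
- gate_leaf: The gate's leaf: perforated steel sheet 143 mm wide, z 24 to 126 mm, with the pull bar. Origin: on the hinge axis at bench height; -y runs from the hinge along the gate to its free edge, +x out of its outer face.
- hinge (a point): Point on the gate's upright hinge axis, at the height of the pull point (128 mm), at x 88, y 125 of the basket.
- ferrule_a: Stainless ferrule in the basket, 50 mm wide, 22 high. Leave alone.
- ferrule_b: Second such ferrule in the basket. Leave alone.
- reducer_in: Stainless cone reducer in the basket, 64 mm wide, 60 high. Leave alone.
- reducer: Cone reducer on the bench in front of the basket's catches, 64 mm wide, 60 high. Origin under its middle. Leave alone.
- flange: Stainless flange ring on the bench on the hinge side, 90 mm across, 16 high. Leave alone.
- spanner: Spanner, 200 mm, flat on the bench on the hinge side. Leave alone.

How it is judged (in metres and radians):
On the way, in this order (a step that is already met when the one before it is completed fails the run):
1. the lid is lifted clear of the basket, held by its knob (height (world z) of lid above 0.14 m and contact force between the fingers and lid_knob above 1 N), for 0.1 s.
2. the lid has been lifted off and lies flat on the bench, let go, the safety catch still locked (height (world z) of lid below 0.012 m and angle between lid's own z axis and vertical below 0.09 rad and linear speed of lid below 0.03 m/s and contact force between the fingers and lid below 0.3 N and value of joint safety_catch below 0.008 m), for 0.2 s.
3. the safety catch is squeezed home against its lug, the main catch still locked (value of joint safety_catch above 0.012 m and contact force between the fingers and safety_lug above 1 N and value of joint main_catch below 0.008 m), for 0.1 s.
4. the main catch is squeezed home against its lug, the gate still shut (value of joint main_catch above 0.012 m and contact force between the fingers and main_lug above 1 N and value of joint gate below 0.2 rad), for 0.1 s.
5. the gate is swung out past its detent (value of joint gate above 0.8 rad), for 0.05 s.
At the end, for the whole second after the job is handed in: The gripper is holding the gate still, opened to more than 1.45 rad (83 degrees) against its spring (finger contact on the leaf over 0.8 N); both catches are drawn by more than 11 mm; the lid lies flat on the bench (underside below 12 mm, tilt under 5 degrees) at rest (value of joint gate above 1.45 rad and angular speed of gate_leaf below 0.1 rad/s and contact force between the fingers and gate_leaf above 0.8 N and value of joint each of safety_catch, main_catch above 0.011 m and height (world z) of lid below 0.012 m and angle between lid's own z axis and vertical below 0.09 rad and linear speed of lid below 0.03 m/s); the arm keeps its last pose, push and grip.
It fails at once if the lid is dropped or thrown (linear speed of lid above 0.6 m/s and contact force between the fingers and lid below 0.5 N).
It fails at once if something on the bench is shoved (over 25 mm) (distance of any of reducer, flange, spanner from where it was at the start of the episode above 0.025 m).
It fails at once if a fitting in the basket is disturbed (over 25 mm) (distance of any of ferrule_a, ferrule_b, reducer_in from where it was at the start of the episode above 0.025 m).
It also fails if it takes over 64 s, if anything falls off the work surface, if the arm or the gripper's body presses on something with over 40 N, if the wrist force passes 120 N, or if a joint passes its speed limit or range.

### The arm

A 6-joint arm with a two-finger parallel gripper is mounted at the origin on the work surface. World frame = base frame: x ahead of the robot, y to its left, z up, the work surface at z = 0. Lengths are in mm, angles in rad, forces in N, time in s.
With the tool pointing down it reaches from about 300 to 775 mm from the base axis. Payload 14.6 kg.
Tool frame: the origin (TCP) lies on the centre line of the jaws, within the pads' length; the fingertips stand 11 mm ahead of it and the grasp point (between the pads) lies 8 mm behind it; x points along the fingers, y is the direction in which the jaws open and shut, and the axes are right-handed (so a half turn about x gives the same grasp; the last joint's range is limited). The gripper opens to 94 mm and grips with 3 to 60 N. Pads are 16 mm wide; open, the fingers measure 119 mm over their backs; the gripper's body (75 mm by 177 mm) begins 78 mm behind the grasp point.
Start: joints at [-1.386, 0.3, 1.521, -0, 1.321, -0.067], TCP at [137.025, -532.648, 216.446] pointing down, gripper open.
Joint ranges: [-3.03, 3.03], [-0.79, 2.21], [0.23, 2.52], [-1.04, 4.18], [0, 3.07], [-2.55, 2.55]. Speed limits (rad/s): [2.22, 2.22, 2.57, 3.14, 3.14, 3.14].

### API

Orientations are given as [roll, pitch, yaw] about the fixed x, y, z axes, in that order (R = Rz(yaw) Ry(pitch) Rx(roll)).
In Python, from cell import manip gives the robot as it stands.
- The arm moves only by the shell command python3 -m handwheel 'ROWS' [OPENING] [FORCE]. ROWS is JSON, a list of rows, each a list of 2 entries, a list of its own where there are three numbers: the shift along the tool's x, y, z in mm, then the turn about the tool's x in rad. In form: [[[x, y, z], spin], ...]. A call has exactly 10 rows; each row shifts and turns the commanded pose from where the row before left it, along the tool's axes as they then stand; what a row does not reach is not made up. A row lasts 1/8 s, in which the tool goes at most 62.5 mm and 10.7 degrees, less where a joint would pass 70% of its speed; a pose out of reach is approached as far as the arm can. A call with a gripper value outside its range is refused whole. OPENING is the closure in counts, from 0 (fully open) to 255 (shut), set as the call begins (- or left out, the last holds). The fingers move at their own pace and stop on an object; FORCE is the grip in N (left out, the last holds). Time passes only in rows, so rows that do not move let the fingers close, or fill a call up. It gives the time, the measured TCP pose, the force and the opening at its end, in the units of the state.
- manip.read_state(): the state, without advancing time (a new reading comes with each control period).
- manip.camera(name): name is "scene" or "side" or "wrist"; returns a dict with "pixels" (420x560x3 uint8, red, green, blue), "z_map" (420x560 float32, mm along the optical axis (not along the pixel's ray), 0 where there is no reading), "mtx" (3x3 intrinsics, pixels), "k1" (the pictures are not rectified: a ray, as slopes to the right and down, at radius r is drawn at 1 + k1 r^2 times it, then the intrinsics apply), "xyz" and "orientation" of the camera in the world. Camera axes: x right, y up, looking along -z (the intrinsics and any distortion apply to the point x, -y, -z); pixel columns grow to the right and rows downward; lengths in mm; the calibration is good to about 2 mm. A picture is of the moment at which its call begins.
- manip.sign_off(): hands the job in, once; it reports no verdict.
Trained networks look in the newest picture that a camera, given by its name, has taken for a name from the list of things; names that differ only in an ending like _2 or _b are one class to them, and where a whole thing is asked for, a point or a joint stands for the part that bears it (a point fixed in the world has none). Each returns a list of dicts, best first, with "confidence" (0 to 1); they miss things now and then, are a little off and sometimes report something else, mostly with a low value. They report only what shows in the picture. A call takes as long as a camera call.
- manip.cut_out(target, camera): "region" (420x560 bool, what is visible of it) and "centre" ([column, row] in pixels, amid what is visible of it).
The state is a dict: "clock": time; "joints": joint angles; "qd": joint speeds; "effort": joint torques, N m; "eef_pos": TCP position; "eef_rot": TCP orientation; "wrist_force": force on the tool from outside, world axes, zero at the start; "moment": the same for the moment, N m; "finger_gap": finger opening in mm.
Only numpy, scipy, OpenCV 4.12 (cv2) and the standard library are available. Lean on these libraries where they do the work, as an engineer would, in place of code of your own. Each camera call takes 0.05 s, during which the arm holds its last target. There are 200 camera calls.

## Working session

There is one attempt and no reset: what is moved stays moved. The work goes in short steps, Python scripts to look and compute and a shell command to move; the robot and the scene stay as the last step left them, time stands still between calls to the robot, and variables do not carry over. Pictures are saved under pics/ and viewed, about 8 in all and at most 12, crops included, and the job is handed in when it is done.

```bash
mkdir -p pics; ls; cat > h.py <<'E'
import numpy as np, cv2, json
from scipy.spatial.transform import Rotation as R
from cell import manip
def shot(n,save=None):
    c=manip.camera(n)
    if save: cv2.imwrite('pics/'+save,c['pixels'][:,:,::-1])
    return c
def rot(c):
    o=np.array(c['orientation'],float)
    return R.from_euler('xyz',o).as_matrix() if o.shape==(3,) else o
def world(c,cols,rows,z=None):
    K=c['mtx'];cols=np.asarray(cols,float);rows=np.asarray(rows,float)
    p=cv2.undistortPoints(np.stack([cols,rows],-1).reshape(-1,1,2),np.array(K,float),np.array([c['k1'],0,0,0.])).reshape(-1,2)
    if z is None: z=c['z_map'][rows.astype(int),cols.astype(int)]
    d=np.stack([p[:,0]*z,-p[:,1]*z,-z*np.ones(len(p))],-1)
    return d@rot(c).T+np.array(c['xyz'])
def pix(c,P):
    q=(np.asarray(P,float).reshape(-1,3)-np.array(c['xyz']))@rot(c)
    x=q[:,0]/-q[:,2];y=-q[:,1]/-q[:,2];s=1+c['k1']*(x*x+y*y)
    K=c['mtx'];return np.stack([K[0][0]*x*s+K[0][2],K[1][1]*y*s+K[1][2]],-1)
def cloud(c,m):
    r,k=np.nonzero(m&(c['z_map']>0));return world(c,k,r)
E
python3 - <<'E'
from h import *
s=manip.read_state();print(s)
for n in ['scene','side']:
    c=shot(n,n+'0.png');print(n,c['xyz'],c['orientation'],c['mtx'],c['k1'])
    for t in ['lid_knob','lid','tote','safety_tab','safety_lug','main_tab','main_lug','pull','reducer','flange','spanner']:
        for d in manip.cut_out(t,n)[:1]:
            P=cloud(c,d['region']);print(t,round(d['confidence'],2),np.round(d['centre']),len(P),np.round(np.median(P,0)) if len(P) else '',np.round(np.percentile(P,[2,98],axis=0)).tolist() if len(P) else '')
E
```

```text
pics
{'clock': 0.0, 'joints': array([-1.38558375e+00,  3.00483909e-01,  1.52161194e+00, -1.36075407e-05,
        1.32068308e+00, -6.66340335e-02]), 'qd': array([ 0.00019537, -0.00042525, -0.00018889,  0.00020466,  0.00077988,
       -0.00054399]), 'effort': array([ 2.23850970e-03, -5.31804907e+01, -3.52735376e+01,  7.09088054e-02,
        2.43287114e-02, -1.07484975e-04]), 'eef_pos': array([ 136.98391423, -532.40076485,  215.86623981]), 'eef_rot': array([-1.62632035,  1.56960997,  1.7671223 ]), 'wrist_force': array([-0.72021173, -0.15958847,  0.07452573]), 'moment': array([ 0.04945473,  0.00756011, -0.0381528 ]), 'finger_gap': 94.36985594387212}
scene [980.40800588 462.3062261  867.6502396 ] [ 0.66526195 -0.01662406  2.25092886] [[407.29803499   0.         277.91655923]
 [  0.         407.29803499 209.37319144]
 [  0.           0.           1.        ]] -0.015605977420709129
lid_knob 0.59 [258. 165.] 235 [460.  -5. 156.] [[440.0, -24.0, 135.0], [472.0, 7.0, 173.0]]
lid 0.8 [260. 171.] 6177 [459.   4. 135.] [[339.0, -151.0, 125.0], [553.0, 127.0, 160.0]]
tote 0.63 [256. 209.] 4127 [53
[... 1340 characters left out ...]
93. 143.] [[566.0, -101.0, 105.0], [595.0, -82.0, 167.0]]
safety_lug 0.73 [183. 283.] 243 [613. -82. 136.] [[608.0, -90.0, 99.0], [616.0, -73.0, 166.0]]
main_tab 0.86 [213. 254.] 299 [566. -11. 114.] [[553.0, -68.0, 102.0], [582.0, 5.0, 165.0]]
main_lug 0.76 [202. 251.] 173 [575. -37. 150.] [[559.0, -43.0, 121.0], [584.0, -30.0, 167.0]]
pull 0.64 [340. 199.] 717 [431. 315.  15.] [[386.0, 275.0, 2.0], [468.0, 357.0, 19.0]]
reducer 0.85 [194. 366.] 1035 [ 718. -108.   40.] [[690.0, -135.0, 4.0], [736.0, -82.0, 63.0]]
flange 0.86 [347. 199.] 790 [430. 319.  15.] [[383.0, 275.0, -1.0], [469.0, 359.0, 19.0]]
spanner 0.46 [286. 203.] 178 [417. 184.   7.] [[250.0, 146.0, 2.0], [440.0, 207.0, 11.0]]
```

```bash
python3 - <<'E'
from h import *
print(np.round(R.from_euler('xyz',manip.read_state()['eef_rot']).as_matrix(),3))
ims=[]
A=[]
for n in ['scene','side']:
    c=shot(n)
    d=manip.cut_out('lid',n)[0];P=cloud(c,d['region']);P=P[(abs(P[:,2]-134)<5)]
    A.append(P[:,:2])
    k=manip.cut_out('lid_knob',n)[0];Q=cloud(c,k['region']);Q=Q[Q[:,2]>166];print(n,'knobtop',Q.mean(0),(Q.max(0)+Q.min(0))/2,len(Q))
    print(cv2.minAreaRect(P[:,:2].astype(np.float32)))
    # clean: percentile extents over yaw
    for t in ['all']:
        pass
    ims.append(c)
P=np.vstack(A);r=cv2.minAreaRect(P.astype(np.float32));print('both',r)
best=min(np.arange(-60,60,.25),key=lambda a:(lambda q:np.prod(np.percentile(q,99.5,axis=0)-np.percentile(q,.5,axis=0)))(P@np.array([[np.cos(np.radians(a)),-np.sin(np.radians(a))],[np.sin(np.radians(a)),np.cos(np.radians(a))]])))
a=np.radians(best);M=np.array([[np.cos(a),-np.sin(a)],[np.sin(a),np.cos(a)]]);q=P@M
lo,hi=np.percentile(q,.5,axis=0),np.percentile(q,99.5,axis=0);ctr=M@((lo+hi)/2);print('fit',best,hi-lo,ctr)
for c,n in zip(ims,['scene','side']):
    im=c['pixels'][:,:,::-1].copy()
    im=cv2.resize(im[100:400],None,fx=1.4,fy=1.4) if 0 else im
    cv2.imwrite(f'pics/{n}1.png',im)
E
```

```text
[[-0.     0.249 -0.968]
 [-0.    -0.968 -0.249]
 [-1.     0.     0.   ]]
scene knobtop [455.75573925  -8.49748744 170.25440238] [454.50751297  -9.14322956 170.18632754] 82
((455.3575439453125, -10.156951904296875), (192.52447509765625, 282.23406982421875), 19.90875816345215)
side knobtop [456.88481367 -10.97624539 169.31974615] [457.28728631 -10.6790716  169.54213913] 135
((454.98382568359375, -10.037521362304688), (193.723388671875, 284.5892333984375), 19.50591468811035)
both ((454.98382568359375, -10.037521362304688), (193.723388671875, 284.5892333984375), 19.50591468811035)
fit 18.75 [188.48035107 279.38820681] [455.0854828  -10.21862471]
```

View pics/scene0.png

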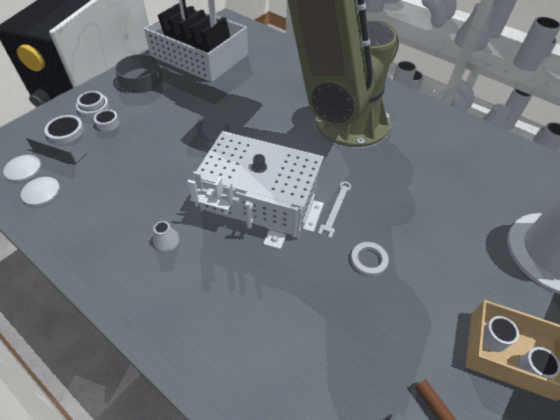

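View pics/side0.png

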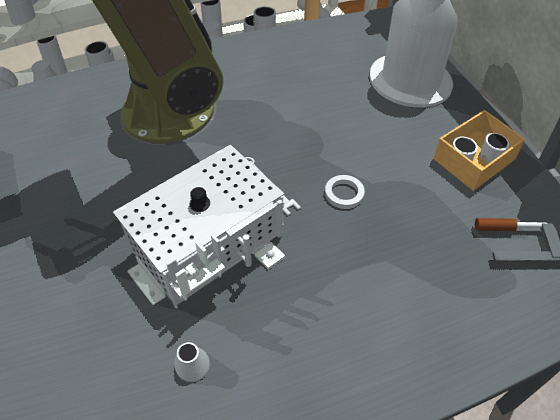

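The scene view shows the lidded basket with its knob at (259,163), the catches at about (210,190), the pull at (250,212), the spanner at (337,210) and the flange at (370,258). The side view agrees: knob (199,200), catches (195,265), reducer (190,362). Basket yaw is about 19.3° and its centre is near (455,-10). Next I align the tool, move over the knob and check the set-down area.

```bash
cat >> h.py <<'E'
YAW=np.radians(19.3);C=np.array([455.,-10.])
def b2w(x,y,z):
    c,s=np.cos(YAW),np.sin(YAW);return np.array([C[0]+c*x-s*y,C[1]+s*x+c*y,z])
def w2b(p):
    c,s=np.cos(YAW),np.sin(YAW);d=np.asarray(p)[:2]-C;return np.array([c*d[0]+s*d[1],-s*d[0]+c*d[1],p[2]])
def delta(target):
    s=manip.read_state();M=R.from_euler('xyz',s['eef_rot']).as_matrix()
    return np.round(M.T@(np.array(target)-s['eef_pos']),1)
E
python3 - <<'E'
from h import *
for n in ['scene','side']:
    c=shot(n);P=cloud(c,np.ones((420,560),bool))
    m=(P[:,0]>230)&(P[:,0]<620)&(P[:,1]>-600)&(P[:,1]<-160);Q=P[m]
    H=np.full((9,8),-1.)
    for i in range(9):
        for j in range(8):
            q=Q[(abs(Q[:,1]+185+i*50)<25)&(abs(Q[:,0]-255-j*50)<25)]
            if len(q): H[i,j]=np.percentile(q[:,2],99)
    print(np.round(H).astype(int))
E
python3 -m handwheel '[[[0,0,0],-0.0855],[[0,-20,-24],0],[[0,-40,-48],0],[[0,-40,-48],0],[[0,-40,-48],0],[[0,-40,-48],0],[[0,-40,-48],0],[[0,-40,-48],0],[[0,-30,-36],0],[[0,0,0],0]]' 0 40
python3 -c "
from h import *
print(delta([456,-10,216]),manip.read_state()['eef_rot'])"
```

```text
[[  5  -1  -1 137 137   2   4   5]
 [  5   5  -1   5   4   5   5   5]
 [  6   5   5   6   5   6   5   5]
 [  5   5   5   5   5   5   5   5]
 [  6   5   5   5   5   6   5   5]
 [  6   5   6   5   6   5   5   5]
 [  5   5   6   6   6   7   6   5]
 [  6   5   6   7   6  32  30   6]
 [  6   6   6   7   6  36  36   6]]
[[  4   5   4 136 135   7   4   4]
 [  5   5   4   4   4   4   4   4]
 [  4   4   4   4   4   4   4   4]
 [  4   5   4   4   4   4   4   4]
 [  4   4   4   4   4   4   4   4]
 [  4   5   4   4   4   4   4   4]
 [ -1  -1  -1   0   4   4   3   4]
 [ -1  -1  -1  -1  -1  -1  -1  -1]
 [ -1  -1  -1  -1  -1  -1  -1  -1]]
clock: 2.85
eef_pos: [370.4, -141.8, 216.6]
eef_rot: [2.764, 1.57, -0.036]
wrist_force: [-0.9, -0.4, -0.8]
finger_gap: 93.7
[   0.6  -95.5 -124.9] [ 2.7638342   1.57041578 -0.03607779]
```

```bash
python3 -m handwheel '[[[0,-20,-25],0],[[0,-25,-33],0],[[0,-25,-33],0],[[0,-17,-22],0],[[0,-8,-12],0],[[0,0,0],0],[[0,0,0],0],[[0,0,0],0],[[0,0,0],0],[[0,0,0],0]]'
python3 - <<'E'
from h import *
c=shot('wrist','w1.png');print(c['xyz'],manip.read_state()['eef_pos'])
for t in ['lid_knob','safety_lug','main_lug','safety_tab','main_tab','pull']:
    for d in manip.cut_out(t,'wrist')[:1]:
        P=cloud(c,d['region']);print(t,round(d['confidence'],2),np.round(d['centre']),len(P),np.round(np.median(P,0)),np.round(np.percentile(P,[3,97],axis=0)).tolist())
E
```

```text
clock: 4.1
eef_pos: [455.9, -13.0, 216.5]
eef_rot: [2.605, 1.571, -0.2]
wrist_force: [0.0, -0.2, -1.0]
finger_gap: 93.7
[517.34665872   6.59008333 385.60097653] [455.90659308 -12.92902957 216.47624375]
lid_knob 0.76 [279. 223.] 2172 [457. -11. 169.] [[441.0, -27.0, 137.0], [469.0, 5.0, 172.0]]
safety_lug 0.86 [445.  53.] 970 [606. -80. 148.] [[603.0, -90.0, 105.0], [611.0, -74.0, 166.0]]
main_lug 0.85 [364.  84.] 1029 [567. -36. 157.] [[555.0, -43.0, 120.0], [579.0, -31.0, 167.0]]
safety_tab 0.69 [437.  90.] 836 [581. -88. 147.] [[576.0, -101.0, 99.0], [596.0, -84.0, 166.0]]
main_tab 0.71 [439.  92.] 815 [580. -88. 146.] [[576.0, -100.0, 107.0], [592.0, -84.0, 166.0]]
pull 0.68 [258.  80.] 1123 [550.  41. 126.] [[533.0, -4.0, 59.0], [565.0, 64.0, 144.0]]
```

View pics/w1.png

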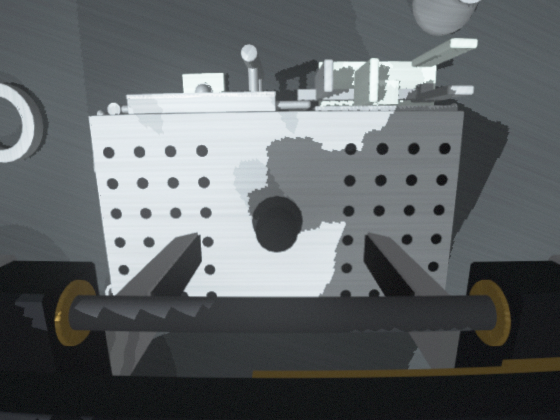

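The wrist view shows the knob at (277,222), the pull's top at (249,53) and the catches at (330–470,40–95). The lid is aligned with the jaws. Now I descend and grip.

```bash
python3 -m handwheel '[[[10,-2,0],0],[[16,0,0],0],[[16,0,0],0],[[14,0,0],0],[[7,0,0],0],[[3,0,0],0],[[0,0,0],0],[[0,0,0],0],[[0,0,0],0],[[0,0,0],0]]'
python3 -m handwheel '[[[0,0,0],0],[[0,0,0],0],[[0,0,0],0],[[0,0,0],0],[[0,0,0],0],[[0,0,0],0],[[0,0,0],0],[[0,0,0],0],[[0,0,0],0],[[0,0,0],0]]' 255 40
```

```text
clock: 5.7
eef_pos: [455.4, -10.9, 150.6]
eef_rot: [2.718, 1.571, -0.087]
wrist_force: [0.2, 0.4, -0.8]
finger_gap: 93.8
clock: 6.95
eef_pos: [455.2, -10.8, 150.4]
eef_rot: [-1.242, 1.57, 2.237]
wrist_force: [-1.7, 3.1, 1.5]
finger_gap: 28.4
```

```bash
python3 -m handwheel '[[[-3,0,0],0],[[-7,0,0],0],[[-10,0,0],0],[[-10,0,0],0],[[-10,0,0],0],[[-10,0,0],0],[[-7,0,0],0],[[-3,0,0],0],[[0,0,0],0],[[0,0,0],0]]'
python3 -m handwheel '[[[0,8,5],0],[[0,20,12],0],[[0,30,18],0],[[0,38,23],0],[[0,38,23],0],[[0,38,23],0],[[0,38,23],0],[[0,30,18],0],[[0,20,12],0],[[0,10,6],0]]'
python3 -c "
from h import *
c=shot('side','s2.png')
print(delta([380,-360,210]))"
```

```text
clock: 8.2
eef_pos: [455.2, -10.9, 210.1]
eef_rot: [-0.448, 1.57, 3.031]
wrist_force: [0.2, 0.3, -4.7]
finger_gap: 28.7
clock: 9.45
eef_pos: [390.1, -320.8, 210.1]
eef_rot: [-1.054, 1.57, 2.423]
wrist_force: [-1.1, 0.8, -6.0]
finger_gap: 28.7
[ 0.2 33.2 22.3]
```

View pics/s2.png

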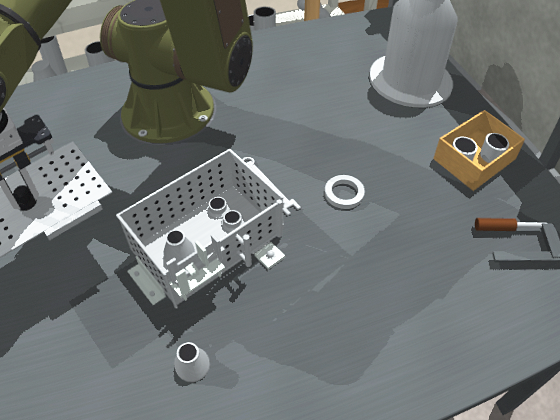

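The lid hangs level at about (50,190) in the picture, clear of the basket. On to the set-down spot and down.

```bash
python3 -m handwheel '[[[0,12,8],0],[[0,14,9],0],[[10,7,5],0],[[25,0,0],0],[[30,0,0],0],[[30,0,0],0],[[30,0,0],0],[[22,0,0],0],[[12,0,0],0],[[6,0,0],0]]'
python3 -m handwheel '[[[4,0,0],0],[[3,0,0],0],[[2,0,0],0],[[2,0,0],0],[[1.5,0,0],0],[[1.5,0,0],0],[[1,0,0],0],[[0.5,0,0],0],[[0,0,0],0],[[0,0,0],0]]'
```

```text
clock: 10.75
eef_pos: [380.9, -358.1, 44.9]
eef_rot: [-1.136, 1.57, 2.343]
wrist_force: [-0.4, 1.0, -4.3]
finger_gap: 29.0
clock: 12.0
eef_pos: [381.0, -358.1, 30.4]
eef_rot: [1.89, 1.571, -0.914]
wrist_force: [-3.8, 3.0, 5.7]
finger_gap: 29.0
```

```bash
python3 -m handwheel '[[[0,0,0],0],[[0,0,0],0],[[0,0,0],0],[[0,0,0],0],[[0,0,0],0],[[0,0,0],0],[[0,0,0],0],[[0,0,0],0],[[0,0,0],0],[[0,0,0],0]]' 0
python3 -m handwheel '[[[-10,0,0],0],[[-25,0,0],0],[[-30,0,0],0],[[-30,0,0],0],[[-30,0,0],0],[[-30,0,0],0],[[-25,0,0],0],[[-10,0,0],0],[[0,0,0],0],[[0,0,0],0]]'
python3 - <<'E'
from h import *
print(manip.read_state()['finger_gap'])
for n in ['wrist','scene']:
    c=shot(n,n+'3.png')
    for d in manip.cut_out('lid',n)[:1]:
        P=cloud(c,d['region']);P=P[P[:,2]<30];print(d['confidence'],np.median(P,0),np.percentile(P,[2,98],axis=0));A=np.c_[P[:,:2],np.ones(len(P))];print(np.linalg.lstsq(A,P[:,2],rcond=None)[0])
print(w2b(manip.read_state()['eef_pos']))
E
```

```text
clock: 13.25
eef_pos: [381.0, -358.1, 30.0]
eef_rot: [2.679, 1.571, -0.126]
wrist_force: [-0.1, 0.2, 0.1]
finger_gap: 93.7
clock: 14.5
eef_pos: [380.7, -357.8, 218.9]
eef_rot: [-1.175, 1.569, 2.304]
wrist_force: [-0.8, 0.1, 0.0]
finger_gap: 94.0
93.95497568048548
0.55 [ 388.39585252 -354.97873794   14.90402246] [[ 283.48313552 -486.91037866   13.29625972]
 [ 479.984105   -224.08120221   16.64849765]]
[-7.80568390e-04  7.52240655e-04  1.54861091e+01]
0.7 [ 388.43183973 -356.07580973   15.66759222] [[ 270.50405686 -497.17902571    7.61795263]
 [ 482.15071296 -247.08458871   19.71234104]]
[-3.93849966e-03 -4.81401440e-03  1.52560162e+01]
[-184.97932759 -303.90032053  219.34445562]
```

```bash
python3 -m handwheel '[[[0,-8,-13],0],[[0,-18,-29],0],[[0,-23,-37],0],[[0,-23,-37],0],[[0,-23,-37],0],[[0,-23,-37],0],[[0,-23,-37],0],[[0,-23,-37],0],[[0,-14,-23],0],[[0,-6,-11],0]]'
python3 -c "
from h import *
s=manip.read_state();print(s['joints'],w2b(s['eef_pos']));M=R.from_euler('xyz',s['eef_rot']).as_matrix();print(np.degrees(np.arctan2(M[1,1],M[0,1]))+90)"
```

```text
clock: 15.95
eef_pos: [601.9, -83.9, 219.6]
eef_rot: [-0.768, 1.57, 2.712]
wrist_force: [-0.1, 1.2, 0.0]
finger_gap: 94.1
[-1.98789082e-01  4.27767453e-01  1.34056358e+00  1.11612097e-04
  1.37372776e+00  1.03294565e+00] [ 114.23378915 -118.29469154  219.61447514]
19.42554165202037
```

```bash
python3 -m handwheel '[[[0,0,0],-0.1],[[0,0,0],-0.18],[[0,0,0],-0.18],[[0,0,0],-0.18],[[0,0,0],-0.18],[[0,0,0],-0.18],[[0,0,0],-0.18],[[0,0,0],-0.18],[[0,0,0],-0.15],[[0,0,0],-0.06]]'
python3 - <<'E'
from h import *
s=manip.read_state();print(w2b(s['eef_pos']));M=R.from_euler('xyz',s['eef_rot']).as_matrix();print(np.degrees(np.arctan2(M[1,1],M[0,1])))
c=shot('wrist','w4.png')
for t in ['safety_lug','safety_tab','main_lug','main_tab']:
    for d in manip.cut_out(t,'wrist')[:2]:
        P=cloud(c,d['region'])
        if len(P)<20: continue
        P=P[(P[:,2]>150)&(P[:,2]<172)];Q=np.array([w2b(p) for p in P]);print(t,round(d['confidence'],2),np.round(d['centre']),len(P),np.round(np.median(Q,0)),np.round(np.percentile(Q,[4,96],axis=0)).tolist())
E
```

```text
clock: 17.2
eef_pos: [601.1, -86.0, 220.0]
eef_rot: [-1.667, 1.571, -2.898]
wrist_force: [-0.8, 1.0, 0.1]
finger_gap: 94.1
[ 112.7644631  -120.01948456  219.95061966]
19.43954098051072
safety_lug 0.56 [292. 217.] 243 [ 121. -118.  165.] [[118.0, -127.0, 155.0], [124.0, -111.0, 167.0]]
safety_tab 0.82 [256. 211.] 268 [  93. -119.  165.] [[90.0, -128.0, 152.0], [96.0, -111.0, 167.0]]
main_lug 0.7 [259. 143.] 372 [ 98. -63. 166.] [[86.0, -66.0, 163.0], [110.0, -60.0, 167.0]]
main_tab 0.84 [263. 113.] 326 [100. -34. 165.] [[91.0, -37.0, 155.0], [109.0, -31.0, 167.0]]
```

View pics/w4.png

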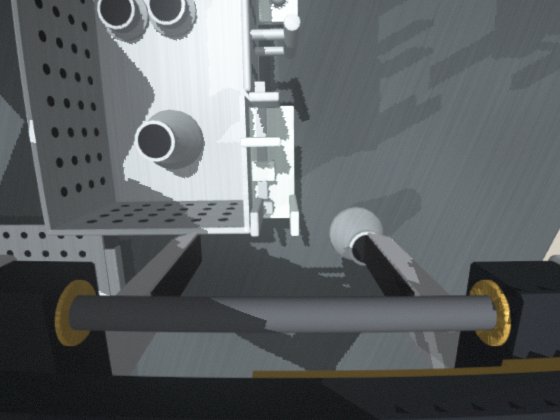

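The picture shows the safety tab at (256,222) and its lug at (294,220), centred between the fingers. The main catch is at (262,97) and (262,142). Positions fit the basket frame to about 1 mm. Next: down and squeeze.

```bash
python3 -m handwheel '[[[8,1,0],0],[[14,0,0],0],[[16,0,0],0],[[16,0,0],0],[[11,0,0],0],[[6,0,0],0],[[2,0,0],0],[[0,0,0],0],[[0,0,0],0],[[0,0,0],0]]'
python3 -m handwheel '[[[0,0,0],0],[[0,0,0],0],[[0,0,0],0],[[0,0,0],0],[[0,0,0],0],[[0,0,0],0],[[0,0,0],0],[[0,0,0],0],[[0,0,0],0],[[0,0,0],0]]' 255 30
python3 -c "
from h import *
print(w2b(manip.read_state()['eef_pos']))"
```

```text
clock: 18.7
eef_pos: [602.3, -85.5, 147.2]
eef_rot: [1.099, 1.57, -0.135]
wrist_force: [0.8, 0.4, 0.9]
finger_gap: 94.2
clock: 19.95
eef_pos: [602.7, -85.2, 146.9]
eef_rot: [1.606, 1.57, 0.372]
wrist_force: [3.5, 3.7, -2.1]
finger_gap: 19.9
[ 114.52914372 -119.7489539   146.89441992]
```

Gap 19.9 mm means it is fully squeezed, with net force on the lug side. Now over to the main catch, with a limited opening to keep clear of the drawn safety tab.

```bash
python3 -m handwheel '[[[0,0,0],0],[[0,0,0],0],[[0,0,0],0],[[0,0,0],0],[[-6,0,0],0],[[-12,0,0],0],[[-12,0,0],0],[[-12,0,0],0],[[-8,0,0],0],[[0,0,0],0]]' 81
python3 -m handwheel '[[[0,-1,-5],0.1],[[0,0,0],0.18],[[0,0,0],0.18],[[0,0,0],0.18],[[0,0,0],0.18],[[0,0,0],0.18],[[0,0,0],0.18],[[0,0,0],0.18],[[0,0,0],0.15],[[0,0,0],0.06]]'
python3 -c "
from h import *
c=shot('wrist')
for t in ['safety_lug','safety_tab','main_lug','main_tab']:
    for d in manip.cut_out(t,'wrist')[:1]:
        P=cloud(c,d['region']);P=P[P[:,2]>155];Q=np.array([w2b(p) for p in P])
        if len(Q): print(t,round(d['confidence'],2),np.round(np.median(Q,0),1),np.round(np.percentile(Q,[4,96],axis=0)).tolist())
s=manip.read_state();print(s['finger_gap'],w2b(s['eef_pos']),delta(b2w(102,-55.5,197)))"
```

```text
clock: 21.2
eef_pos: [602.4, -85.5, 197.6]
eef_rot: [1.038, 1.57, -0.196]
wrist_force: [-0.0, -0.4, 0.1]
finger_gap: 64.1
clock: 22.45
eef_pos: [599.5, -81.1, 196.4]
eef_rot: [-0.496, 1.57, 2.98]
wrist_force: [-0.1, -0.1, 0.1]
finger_gap: 64.3
safety_lug 0.81 [ 122.3 -119.6  165.3] [[118.0, -128.0, 156.0], [124.0, -112.0, 167.0]]
safety_tab 0.56 [ 108.8 -119.6  165.2] [[105.0, -128.0, 156.0], [110.0, -112.0, 167.0]]
main_lug 0.5 [110.4 -62.2 163.4] [[108.0, -71.0, 156.0], [120.0, -60.0, 186.0]]
main_tab 0.73 [101.4 -36.2 164.9] [[92.0, -37.0, 156.0], [110.0, -32.0, 167.0]]
63.76826126623122 [ 112.95717837 -114.90889617  196.69362242] [ -0.3 -59.4  10.8]
```

Safety tab is at 105–111, fully drawn. Move over to the main catch, descend and squeeze.

```bash
python3 -m handwheel '[[[0,-10,2],0],[[0,-20,4],0],[[0,-20,4],0],[[0,-9.4,1],0],[[5,0,0],0],[[12,0,0],0],[[14,0,0],0],[[12,0,0],0],[[5,0,0],0],[[1,0,0],0]]'
python3 -c "
from h import *
print(delta(b2w(102,-55.5,147)))"
python3 -m handwheel '[[[0,0,0],0],[[0,0,0],0],[[0,0,0],0],[[0,0,0],0],[[0,0,0],0],[[0,0,0],0],[[0,0,0],0],[[0,0,0],0],[[0,0,0],0],[[0,0,0],0]]' 255 30
python3 -c "
from h import *
print(w2b(manip.read_state()['eef_pos']))"
```

```text
clock: 23.95
eef_pos: [569.6, -28.7, 147.6]
eef_rot: [-0.524, 1.57, 2.955]
wrist_force: [-0.7, 0.4, 1.4]
finger_gap: 64.2
[ 0.6 -0.1 -0. ]
clock: 25.2
eef_pos: [569.5, -27.5, 148.2]
eef_rot: [-1.765, 1.569, 1.715]
wrist_force: [-2.6, 11.7, 4.6]
finger_gap: 19.9
[102.27424782 -54.38025018 148.19863439]
```

```bash
python3 -m handwheel '[[[0,-0.7,0],0],[[0,-0.7,0],0],[[0,-0.6,0],0],[[0,0,0],0],[[0,0,0],0],[[0,0,0],0],[[0,0,0],0],[[0,0,0],0],[[0,0,0],0],[[0,0,0],0]]'
python3 -m handwheel '[[[0,0,0],0],[[0,0,0],0],[[0,0,0],0],[[0,0,0],0],[[-6,0,0],0],[[-12,0,0],0],[[-12,0,0],0],[[-12,0,0],0],[[-6,0,0],0],[[0,0,0],0]]' 81
python3 - <<'E'
from h import *
c=shot('wrist','w5.png')
for t in ['safety_tab','main_lug','main_tab','pull']:
    for d in manip.cut_out(t,'wrist')[:2]:
        P=cloud(c,d['region']);P=P[P[:,2]>(155 if t!='pull' else 136)];Q=np.array([w2b(p) for p in P])
        if len(Q): print(t,round(d['confidence'],2),np.round(d['centre']),np.round(np.median(Q,0),1),np.round(np.percentile(Q,[4,96],axis=0)).tolist())
print(delta(b2w(122,18,197)),pix(c,[b2w(122,18,142),b2w(88,125,128),b2w(102.5,-46,165)]))
E
```

```text
clock: 26.45
eef_pos: [569.5, -27.5, 148.2]
eef_rot: [2.236, 1.569, -0.568]
wrist_force: [4.9, -1.9, 1.7]
finger_gap: 20.0
clock: 27.7
eef_pos: [569.1, -26.8, 196.4]
eef_rot: [2.645, 1.57, -0.16]
wrist_force: [-0.1, 0.2, -0.5]
finger_gap: 64.3
safety_tab 0.84 [375. 219.] [ 108.3 -118.6  165. ] [[104.0, -127.0, 157.0], [110.0, -111.0, 167.0]]
main_lug 0.95 [292. 238.] [ 99.2 -63.  165.6] [[86.0, -66.0, 160.0], [111.0, -60.0, 167.0]]
main_tab 0.62 [278. 223.] [102.  -49.4 165.4] [[92.0, -52.0, 158.0], [110.0, -47.0, 167.0]]
pull 0.6 [178. 223.] [119.1  17.3 142.6] [[114.0, 13.0, 137.0], [124.0, 23.0, 144.0]]
[ -1.5 -71.4 -20.2] [[176.88898934 198.08229959]
 [ 50.66285546 237.5630651 ]
 [267.68740649 235.20200475]]
```

View pics/w5.png

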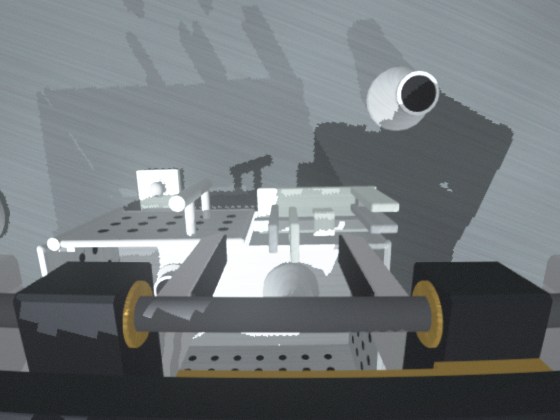

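The picture shows both catches drawn (main tab at (273,225) against its lug at (293,235)). The pull's top is at (178,203), with the gate shut. Next I grip the pull.

```bash
python3 -m handwheel '[[[0,-10,-3],0],[[0,-20,-5],0],[[0,-20,-5],0],[[0,-15,-4],0],[[0,-6.4,-2],0],[[4,0,0],0],[[12,0,0],0],[[14,0,0],0],[[14,0,0],0],[[10,0,0],0]]' 119
python3 -m handwheel '[[[10,0,0],0],[[5,0,0],0],[[1.5,0,0],0],[[0,0,0],0],[[0,0,0],0],[[0,0,0],0],[[0,0,0],0],[[0,0,0],0],[[0,0,0],0],[[0,0,0],0]]'
python3 -c "
from h import *
print(delta(b2w(121,18,125)))"
python3 -m handwheel '[[[0,0,0],0],[[0,0,0],0],[[0,0,0],0],[[0,0,0],0],[[0,0,0],0],[[0,0,0],0],[[0,0,0],0],[[0,0,0],0],[[0,0,0],0],[[0,0,0],0]]' 255 50
python3 - <<'E'
from h import *
print(w2b(manip.read_state()['eef_pos']))
# path: rows in tool frame (tool y=-by,z=-bx at theta 0, rotating with gate)
a=np.array([34,-107.]);prev=0
for th in np.arange(.1,1.71,.1):
    f=lambda t:np.array([34*np.cos(t)+107*np.sin(t),34*np.sin(t)-107*np.cos(t)])
    d=f(th)-f(th-.1);t=th-.1
    dl=np.array([np.cos(t)*d[0]+np.sin(t)*d[1],-np.sin(t)*d[0]+np.cos(t)*d[1]]);print(round(th,1),'y',round(-dl[1],2),'z',round(-dl[0],2))
E
```

```text
clock: 29.2
eef_pos: [563.0, 46.7, 140.6]
eef_rot: [-0.315, 1.57, -3.119]
wrist_force: [-0.8, -0.1, 0.6]
finger_gap: 49.9
clock: 30.45
eef_pos: [563.3, 46.9, 125.5]
eef_rot: [3.027, 1.571, 0.222]
wrist_force: [-0.4, 1.0, -0.1]
finger_gap: 49.8
[ 0.5 -0.1 -0. ]
clock: 31.7
eef_pos: [562.6, 48.7, 125.3]
eef_rot: [-1.387, 1.568, 2.092]
wrist_force: [-4.6, 12.9, 2.2]
finger_gap: 10.8
[120.94575904  19.8289031  125.34519144]
0.1 y -3.93 z -10.51
0.2 y -3.93 z -10.51
0.3 y -3.93 z -10.51
0.4 y -3.93 z -10.51
0.5 y -3.93 z -10.51
0.6 y -3.93 z -10.51
0.7 y -3.93 z -10.51
0.8 y -3.93 z -10.51
0.9 y -3.93 z -10.51
1.0 y -3.93 z -10.51
1.1 y -3.93 z -10.51
1.2 y -3.93 z -10.51
1.3 y -3.93 z -10.51
1.4 y -3.93 z -10.51
1.5 y -3.93 z -10.51
1.6 y -3.93 z -10.51
1.7 y -3.93 z -10.51
```

```bash
python3 -m handwheel '[[[0,-5,-8.4],-0.08],[[0,-3.06,-8.44],-0.08],[[0,-3.06,-8.44],-0.08],[[0,-3.06,-8.44],-0.08],[[0,-3.06,-8.44],-0.08],[[0,-3.06,-8.44],-0.08],[[0,-3.06,-8.44],-0.08],[[0,-3.06,-8.44],-0.08],[[0,-3.06,-8.44],-0.08],[[0,-3.06,-8.44],-0.08]]'
python3 - <<'E'
from h import *
s=manip.read_state();p=w2b(s['eef_pos']);v=p[:2]-[88,125];M=R.from_euler('xyz',s['eef_rot']).as_matrix()
print(p,'R',np.hypot(*v),'gate',np.arctan2(v[1],v[0])-np.arctan2(-107,34),'tool',np.arctan2(M[1,1],M[0,1])+np.pi/2-YAW,s['wrist_force'])
E
```

```text
clock: 32.95
eef_pos: [604.9, 124.7, 124.9]
eef_rot: [-1.095, 1.566, -3.096]
wrist_force: [-15.0, -0.4, 4.6]
finger_gap: 11.0
[185.98802763  77.58760585 124.87865792] R 108.85581600277757 gate 0.8124776773797469 tool 0.8031779683347441 [-14.98260038  -0.36414116   4.60820339]
```

```bash
python3 -m handwheel '[[[0,-4.06,-8.2],-0.08],[[0,-4.06,-8.2],-0.08],[[0,-3.06,-8.44],-0.08],[[0,-3.06,-8.44],-0.08],[[0,-3.06,-8.44],-0.08],[[0,-3.06,-8.44],-0.08],[[0,-3.06,-8.44],-0.08],[[0,-3.06,-8.44],-0.08],[[0,-3.06,-8.44],-0.08],[[0,-3.06,-8.44],-0.08]]'
cat > g.py <<'E'
from h import *
s=manip.read_state();p=w2b(s['eef_pos']);v=p[:2]-[88,125];M=R.from_euler('xyz',s['eef_rot']).as_matrix()
print(p,'R',np.hypot(*v),'gate',np.arctan2(v[1],v[0])-np.arctan2(-107,34),'tool',np.arctan2(M[1,1],M[0,1])+np.pi/2-YAW,s['wrist_force'],s['finger_gap'])
E
python3 g.py
```

```text
clock: 34.2
eef_pos: [580.1, 208.2, 125.0]
eef_rot: [-1.27, 1.568, -2.472]
wrist_force: [-4.0, -7.1, -0.1]
finger_gap: 10.9
[190.21856179 164.57781909 124.96566969] R 109.61312940957515 gate 1.632542499176242 tool 1.6026332536673884 [-3.95610974 -7.13409056 -0.0648716 ] 10.908949073722418
```

Gate is at about 1.6 rad with the jaws still on the pull. I let it settle, then check the gate, the catches and the lid with the cameras.

```bash
python3 -m handwheel '[[[0,0,0],0],[[0,0,0],0],[[0,0,0],0],[[0,0,0],0],[[0,0,0],0],[[0,0,0],0],[[0,0,0],0],[[0,0,0],0],[[0,0,0],0],[[0,0,0],0]]'
python3 g.py; python3 - <<'E'
from h import *
for n in ['side','scene']:
    c=shot(n,n+'6.png')
    for t in ['safety_tab','main_tab','gate_leaf','lid','reducer','flange','spanner']:
        for d in manip.cut_out(t,n)[:1]:
            P=cloud(c,d['region'])
            if t.endswith('tab'):P=P[P[:,2]>150]
            if t=='gate_leaf':P=P[(P[:,2]>30)&(P[:,2]<122)]
            if len(P)<5: continue
            Q=np.array([w2b(p) for p in P]);print(n,t,round(d['confidence'],2),np.round(d['centre']),'W',np.round(np.median(P,0)),'B',np.round(np.median(Q,0)),np.round(np.percentile(Q,[4,96],axis=0)).tolist())
E
```

```text
clock: 35.45
eef_pos: [580.3, 208.0, 125.0]
eef_rot: [-1.307, 1.568, -2.512]
wrist_force: [-2.4, -4.9, -0.1]
finger_gap: 10.9
[190.29178829 164.35344954 124.96722565] R 109.60065666699379 gate 1.630392207357551 tool 1.6000469027789341 [-2.40153736 -4.90023706 -0.14971069] 10.891849897288287
side safety_tab 0.44 [178. 272.] W [599. -86. 162.] B [ 111. -120.  162.] [[106.0, -128.0, 152.0], [113.0, -111.0, 167.0]]
side main_tab 0.83 [207. 258.] W [571. -22. 162.] B [106. -50. 162.] [[96.0, -52.0, 152.0], [112.0, -46.0, 167.0]]
side gate_leaf 0.75 [307. 240.] W [578. 164.  81.] B [174. 123.  81.] [[98.0, 121.0, 35.0], [232.0, 154.0, 118.0]]
side lid 0.94 [ 50. 257.] W [ 389. -336.   14.] B [-172. -283.   14.] [[-269.0, -404.0, 11.0], [-95.0, -175.0, 18.0]]
side reducer 0.62 [191. 366.] W [ 719. -107.   39.] B [ 217. -178.   39.] [[191.0, -202.0, 5.0], [233.0, -152.0, 62.0]]
side spanner 0.69 [266. 179.] W [329. 165.   7.] B [-61. 207.   7.] [[-144.0, 194.0, 2.0], [46.0, 217.0, 11.0]]
scene safety_tab 0.52 [194. 180.] W [598. -84. 162.] B [ 111. -117.  162.] [[107.0, -124.0, 154.0], [112.0, -111.0, 167.0]]
scene main_tab 0.52 [220. 195.] W [568. -21. 162.] B [104. -46. 162.] [[93.0, -51.0, 154.0], [112.0, -45.0, 167.0]]
scene gate_leaf 0.83 [276. 262.] W [610. 183.  65.] B [208. 126.  65.] [[188.0, 123.0, 34.0], [234.0, 161.0, 114.0]]
scene lid 0.86 [186. 130.] W [ 387. -355.   16.] B [-183. -301.   16.] [[-272.0, -431.0, 12.0], [-95.0, -189.0, 20.0]]
scene reducer 0.91 [165. 237.] W [711. -93.  36.] B [ 214. -163.   36.] [[187.0, -192.0, 3.0], [231.0, -144.0, 63.0]]
scene flange 0.83 [362. 265.] W [428. 319.  16.] B [ 84. 319.  16.] [[41.0, 279.0, -0.0], [123.0, 360.0, 19.0]]
scene spanner 0.72 [331. 207.] W [355. 166.   7.] B [-36. 201.   7.] [[-145.0, 181.0, -0.0], [43.0, 215.0, 11.0]]
```

View pics/side6.png

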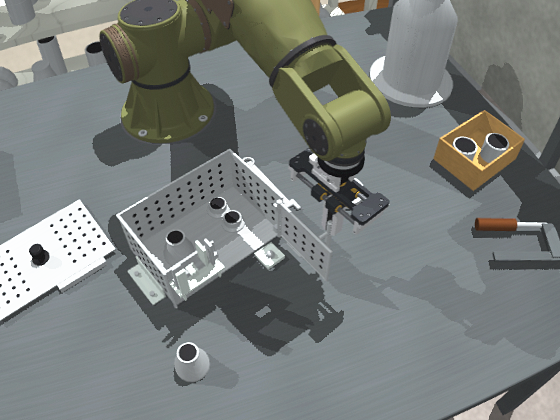

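The picture shows the gate standing out at about (305,240), held by the gripper at (335,205). The lid lies flat at (45,255), both catches are drawn and the fittings and bench items are in place. Handing in.

```bash
python3 -c "
from cell import manip
print(manip.sign_off())"
```

```text
the job is handed in; nothing more can be done
None
```

The job is handed in, with the gripper still holding the gate open at about 1.6 rad. `sign_off()` gives no verdict, so what follows rests on my own checks up to 35.5 s of the 64 s allowed.

- **Lid:** I lifted it off by its knob and set it flat on the bench. Its top face measured 14–16 mm up, against 14 mm nominal.
- **Catches:** I squeezed the safety catch first, then the main catch, each to a gap of 19.9 mm against 20 mm nominal. The cameras show both tabs about 16 mm drawn.
- **Gate:** I swung it past its detent. Arm geometry gives 1.60–1.63 rad, and the camera puts the leaf about square to the front. The grip was set to 50 N, with about 5 N of steady load at the wrist.
- **Other items:** The reducer and flange stayed within a few mm of where they started. The three fittings look untouched in the last picture, but I did not measure them.

Some checks were weak or disagreed:
- **Main-catch lug contact:** At first the net wrist force pointed away from the lug, so I nudged about 2 mm to load it. I inferred contact from the gap and the force; I could not measure it directly.
- **Pull radius:** It came out about 3 mm smaller than nominal, so I corrected the path inward halfway through the swing.
- **Spanner:** The side camera gave it about 90 mm from its first reading there, which saw only part of it. The scene camera had it within about 2 mm, so I believe it did not move.

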